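# Tighten the drill bit and clip its dust shroud home

## Task

Tighten the bench chuck on the drill bit standing in it by turning the black sleeve clockwise (seen from above) as far as it will go. Then fit the orange dust shroud over the chuck, neck up, and press it down until it snaps fully home on its collar; finish while still pressing it down firmly, with hand or fingers on it. Leave the other things on the bench where they are.

Things in the scene. Friction and masses are not known exactly. Their poses are not given: they have to be found in the camera images.
- seat_top (a point): Centre of the flat top face of the chuck fixture's bright aluminium collar, on the vertical chuck axis, 60 mm above the bench. Collar: 74 mm diameter, 30 to 60 mm above the bench, its top edge tapering to 62 mm diameter over the last 6 mm. The fixture is bolted down: dark foot of 120 mm diameter, 12 mm high, then a grey column of 100 mm diameter up to 30 mm. z up.
- seat: The same aluminium collar as a body; origin at the centre of its lower face, 30 mm below seat_top; z up. Four brass spring balls stand 4.5 mm out of its side, 17 mm below its top. The shroud's roof rests on the collar's top when home.
- sleeve_mid (a point): Centre of the black ribbed chuck sleeve, on the chuck axis, 77 mm above the bench. A round upright tube, 38 mm outside diameter, 30 mm high (62 to 92 mm above the bench), with a white stripe. Nothing stands beside it above the collar: it can be pinched from above in any direction. Turns about the vertical.
- sleeve (a joint): Sleeve angle, rad: 0 open, grows as it turns clockwise seen from above, stop at 1.4. Starts between 0 and 0.3, stays where left, takes 0.2 N m or a little more. The three jaws move in together 2.6 mm per rad, reach the bit at about 1.15, then squeeze it; at the stop it is tight. At v the white stripe lies at the fixture's yaw + 180 degrees, turned clockwise by v.
- jaw0: One of the three bright steel chuck jaws, 8 mm x 6 mm x 18 mm, standing up to 102 mm above the bench inside and above the sleeve; slides radially, driven by the sleeve. Its origin lies on the chuck's axis at start, 80 mm above the bench.
- bit_center (a point): Centre of the steel drill bit, 10 mm diameter, 58 mm long, pointing up, standing loose in the chuck on its axis; its tip is 118 mm above the bench. z along the bit.
- shroud_center (a point): Centre of the loose orange dust shroud (0.08 to 0.14 kg), on its axis, half-way up its 71 mm height; z up. Round: its yaw does not matter. Starts upright on the bench. A skirt of 92 mm outside diameter below, a flat shoulder, an open neck above; the bit and sleeve pass up into the neck. When fully home this point is 6.5 mm above seat_top, 36.5 mm above seat.
- pencil: Flat red carpenter's pencil, 165 mm long, 7 mm thick, lying between the work things. Bystander.
- screwdriver: Screwdriver with blue handle, lying at the back. Bystander.
- glue: White glue bottle, 56 mm diameter, 150 mm high. Bystander.
- jar: Clear jar with dark cap, 68 mm diameter, 85 mm high. Bystander.
- offcut: Pale wooden offcut, 160 x 70 x 25 mm. Bystander.
- carton: Small cardboard box, 110 x 85 x 60 mm. Bystander.
- tape: Grey tape measure, 65 x 35 x 62 mm. Bystander.
- shroud_shoulder (a point): Centre of the shroud's flat annular shoulder, 33 mm above its lower rim, 2.5 mm below shroud_center. Above it the neck, 54 mm outside and 48 mm inside diameter, rises 38 mm. The neck can be pinched from above with the fingertips close to the shoulder. The push may be given through that grip, on the shoulder or on the neck's rim.
- shroud_rim (a point): Centre of the shroud's lower rim, 35.5 mm below shroud_center. Inside: a cavity 86 mm wide, 29 mm deep, with a ridge of 78 mm bore 6 mm above the rim. On the collar it stops on the brass balls about 11 mm short of home; a push of 10 to 20 N takes the ridge over the balls, then the resistance suddenly drops, even pulls down, and the roof lands on the collar's top.

How it is judged (in metres and radians):
On the way, in this order (a step that is already met when the one before it is completed fails the run):
1. the sleeve is turned to its stop and the jaws squeeze the bit, before the shroud is on (value of joint sleeve above 1.27 rad and contact force between jaw0 and bit above 1.5 N), for 0.2 s.
2. the shroud has snapped home on the collar (z of shroud_center in the frame of seat below 0.0385 m and horizontal distance between shroud_center and seat_top below 0.005 m and angle between shroud_center's own z axis and vertical below 0.06 rad), for 0.1 s.
At the end, for the whole second after the job is handed in: Sleeve still above 1.25 rad with the jaws squeezing the bit; shroud snapped home (within 2 mm of fully down, 5 mm of centred, 0.06 rad of upright) and still pressed by the robot, bearing on the collar with more than 6 N through the last second (all of step 2 and value of joint sleeve above 1.25 rad and contact force between jaw0 and bit above 1 N and horizontal distance between bit_center and seat_top below 0.004 m and contact force between shroud and seat above 6 N and contact force between any of the fingers, the arm and shroud above 3 N); the arm keeps its last pose, push and grip.
It fails at once if a bystander is moved by more than 30 mm (distance of any of pencil, screwdriver, glue, jar, offcut, carton, tape from where it was at the start of the episode above 0.03 m).
It also fails if it takes over 64 s, if anything falls off the work surface, if the arm or the gripper's body presses on something with over 40 N, if the wrist force passes 120 N, or if a joint passes its speed limit or range.

## Robot

A 6-joint arm with a two-finger parallel gripper is mounted at the origin on the work surface. World frame = base frame: x ahead of the robot, y to its left, z up, the work surface at z = 0. Lengths are in mm, angles in rad, forces in N, time in s.
With the tool pointing down it reaches from about 250 to 725 mm from the base axis. Payload 4 kg.
Tool frame: the origin (TCP) lies midway between the tips of the shut fingers; the grasp point (between the pads) lies 19 mm behind it; z points along the fingers, y is the direction in which the jaws open and shut (so a half turn about z gives the same grasp; the last joint's range is limited). The gripper opens to 85 mm and grips with 20 to 120 N. Pads are 22 mm wide; open, the fingers measure 114 mm over their backs; the gripper's body (76 mm by 85 mm) begins 54 mm behind the grasp point. The pads swing forward as they close: fully open they stand 13 mm farther back than shut.
Start: joints at [-1.197, 0.241, 0.005, 1.335, 0, 1.571], TCP at [182.576, -465.473, 231.306] pointing down, gripper open.
Joint ranges: [-2.72, 2.72], [-1.05, 1.87], [-1.09, 1.28], [-1.99, 2.15], [-1.42, 1.44], [-3.14, 3.14]. Speed limits (rad/s): [2.79, 2.79, 3.14, 3.14, 3.14, 3.14].

## Interface

Orientations are given as a unit quaternion [w, x, y, z].
In Python, from plant import get_obs, snapshot, get_calibration, close_job gives the robot as it stands.
- The arm moves only by the tool play_rows, never from a script. Its arguments are lists of equal length, an entry for each row: "slide": the shift along the tool's x, y, z in m, a list of three; "rot": the turn, a rotation vector about the tool's x, y, z in rad, a list of three; "gripper": the closure, from 0 (fully open) to 1 (shut). A call has 1 to 8 rows; each row is the pose to reach, as a shift and turn from the pose measured when the call began, along the tool's axes at that moment; what a row does not reach only later rows make up. A row lasts 1/8 s, in which the tool goes at most 62.5 mm and 10.7 degrees, less where a joint would pass 70% of its speed; a pose out of reach is approached as far as the arm can. A call with a gripper value outside its range is refused whole. The fingers move at their own pace and stop on an object; "force" is the grip in N (left out, the last holds). Time passes only in rows, so rows that repeat a pose let the fingers close. It gives the time, the measured TCP pose, the force and the opening at its end, in the units of the state.
- get_obs(): the state, without advancing time (a new reading comes with each control period).
- snapshot(name): name is "scene" or "top"; returns the picture (480x640x3 uint8, red, green, blue); there is no depth.
- get_calibration(name): a dict with "vertical_fov" (degrees; the focal length in pixels is half the picture's height over the tangent of half this angle, whatever the lens; pixels are square), "cx", "cy" (the principal point, pixels), "world_to_cam" (4x4, takes a point from world to camera coordinates). Camera axes: x right, y down, z forward; pixel columns grow to the right and rows downward; lengths in mm; the calibration is good to about 2 mm. A picture is of the moment at which its call begins. get_calibration takes no time and is no camera call.
- close_job(): hands the job in, once; it reports no verdict.
The state is a dict: "time": time; "joints": joint angles; "joint_velocities": joint speeds; "effort": joint torques, N m; "tool_pos": TCP position; "tool_rot": TCP orientation; "force": force on the tool from outside, world axes, zero at the start; "moment": the same for the moment, N m; "opening": finger opening in mm.
Only numpy, scipy, OpenCV 4.12 (cv2) and the standard library are available. Lean on these libraries where they do the work, as an engineer would, in place of code of your own. Each camera call takes 0.05 s, during which the arm holds its last target.

## Working session

There is one attempt and no reset: what is moved stays moved. The work goes in short steps, Python scripts to look and compute and a tool call to move; the robot and the scene stay as the last step left them, time stands still between calls to the robot, and variables do not carry over. Pictures are saved under pics/ and viewed, and the job is handed in when it is done.

Besides the shell and the picture viewer there is one more tool, called after "Request:" in YAML: its name, and indented under it one key for each argument. play_rows: Moves the arm, as the interface text tells. Its arguments: {"type":"object","properties":{"slide":{"type":"array","items":{"type":"array","items":{"type":"number"}}},"rot":{"type":"array","items":{"type":"array","items":{"type":"number"}}},"gripper":{"type":"array","items":{"type":"number"}},"force":{"type":"number"}},"required":["slide","rot","gripper"]}

```bash
mkdir -p pics; ls; python3 - <<'E'
from plant import *
import cv2
print(get_obs())
for n in("scene","top"):
    im=snapshot(n); cv2.imwrite(f"pics/{n}0.png",im[:,:,::-1]); c=get_calibration(n); print(n,c)
E
```

```text
pics
{'time': 0.0, 'joints': array([-1.19700289e+00,  2.41384283e-01,  3.71334625e-03,  1.33517438e+00,
       -2.08644248e-05,  1.57080779e+00]), 'joint_velocities': array([-0.00081387,  0.00059922, -0.00111973, -0.00013146, -0.00031995,
       -0.00081878]), 'effort': array([ 7.27703191e-04, -3.72315431e+01,  2.52409494e+01,  1.69637357e-02,
        4.37878623e-05, -2.59064245e-05]), 'tool_pos': array([ 182.33989666, -464.89295689,  230.42311723]), 'tool_rot': array([-1.00471346e-03,  9.82586135e-01,  1.85804838e-01, -2.00618092e-04]), 'force': array([ 0.50146288, -0.28853601, -0.13052911]), 'moment': array([-0.04516294,  0.05438228, -0.01010608]), 'opening': 85.07882119165373}
scene {'vertical_fov': 48.18551965775161, 'cx': 317.42090969231214, 'cy': 235.09942531074444, 'world_to_cam': array([[-7.65153807e-02,  9.97066906e-01, -1.72650474e-03,
         5.61340630e+01],
       [ 5.61988888e-01,  4.16968407e-02, -8.26093132e-01,
        -2.39878702e+02],
       [-8.23598134e-01, -6.41791070e-02, -5.63530972e-01,
         1.83352160e+03],
       [ 0.00000000e+00,  0.00000000e+00,  0.00000000e+00,
         1.00000000e+00]])}
top {'vertical_fov': 47.649373841892306, 'cx': 311.16940555752734, 'cy': 240.5381053275981, 'world_to_cam': array([[ 4.33641079e-03, -9.99896912e-01,  1.36879513e-02,
        -6.23395207e+00],
       [-9.85190505e-01, -6.61810559e-03, -1.71335546e-01,
         5.90483870e+02],
       [ 1.71408472e-01, -1.27422583e-02, -9.85117643e-01,
         1.13582968e+03],
       [ 0.00000000e+00,  0.00000000e+00,  0.00000000e+00,
         1.00000000e+00]])}
```

View pics/scene0.png

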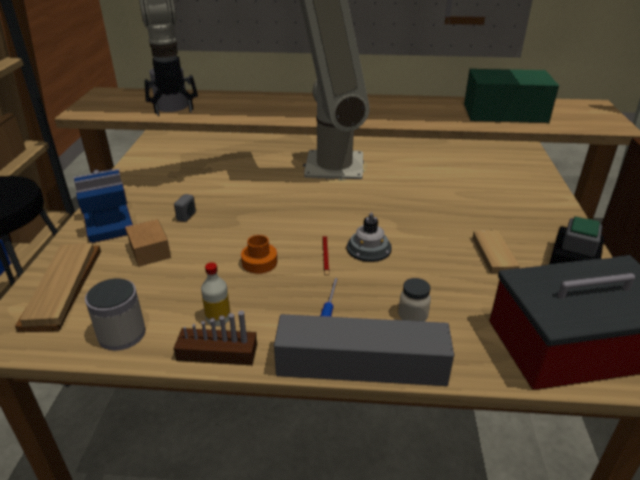

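View pics/top0.png

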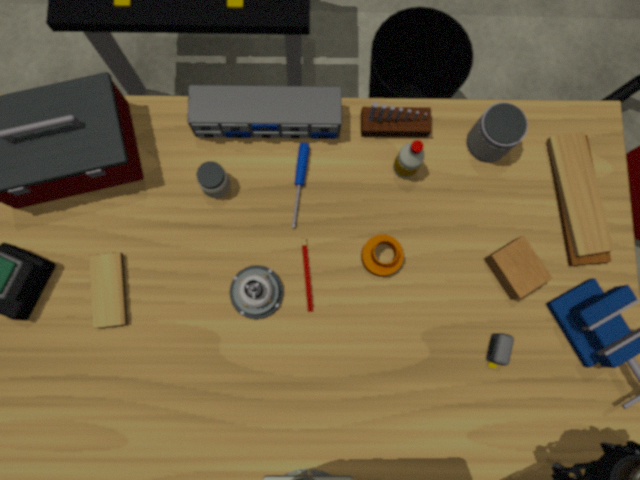

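The chuck is at about (256,291) in top and (370,240) in scene. The shroud is at about (383,255) in top and (259,253) in scene, and the red pencil lies between them. I'll zoom in and measure.

```bash
cat > h.py <<'E'
import numpy as np, cv2
from plant import *
def cam(n):
    c=get_calibration(n); f=240/np.tan(np.radians(c["vertical_fov"]/2)); W=np.array(c["world_to_cam"]); return f,c["cx"],c["cy"],W
def ray(n,u,v,z):
    f,cx,cy,W=cam(n); d=W[:3,:3].T@np.array([(u-cx)/f,(v-cy)/f,1]); o=-W[:3,:3].T@W[:3,3]
    return o+d*(z-o[2])/d[2]
def proj(n,p):
    f,cx,cy,W=cam(n); q=W[:3,:3]@np.array(p)+W[:3,3]; return np.array([cx+f*q[0]/q[2],cy+f*q[1]/q[2]])
E
python3 - <<'E'
from h import *
t=cv2.imread("pics/top0.png"); s=cv2.imread("pics/scene0.png")
a=cv2.resize(t[250:335,210:310],(800,600)[:1]*0+(700,595),interpolation=cv2.INTER_CUBIC); cv2.imwrite("pics/z1.png",a)
a=cv2.resize(s[205:265,330:410],(800,600),interpolation=cv2.INTER_CUBIC); cv2.imwrite("pics/z2.png",a)
for n,im in(("top",t),("scene",s)):
    hsv=cv2.cvtColor(im,cv2.COLOR_BGR2HSV)
    m=cv2.inRange(hsv,(5,200,90),(16,255,255))
    k,l,st,ce=cv2.connectedComponentsWithStats(m)
    for i in range(1,k):
        if st[i,4]>150: print(n,st[i],ce[i],ray(n,*ce[i],33))
E
```

```text
top [371 241  30  30 206] [386.82524272 259.39320388] [ 552.50447015 -170.46707214   33.        ]
scene [242 237  34  28 420] [258.95714286 254.4       ] [ 573.77088872 -159.98694716   33.        ]
```

View pics/z1.png

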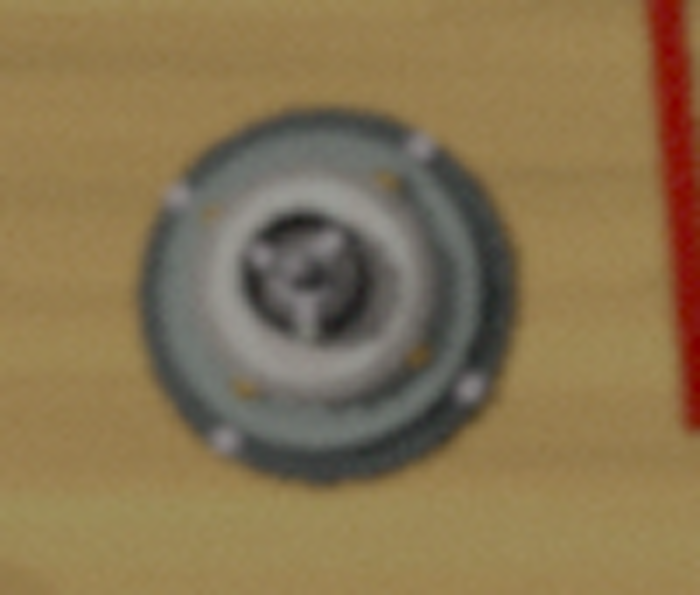

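View pics/z2.png

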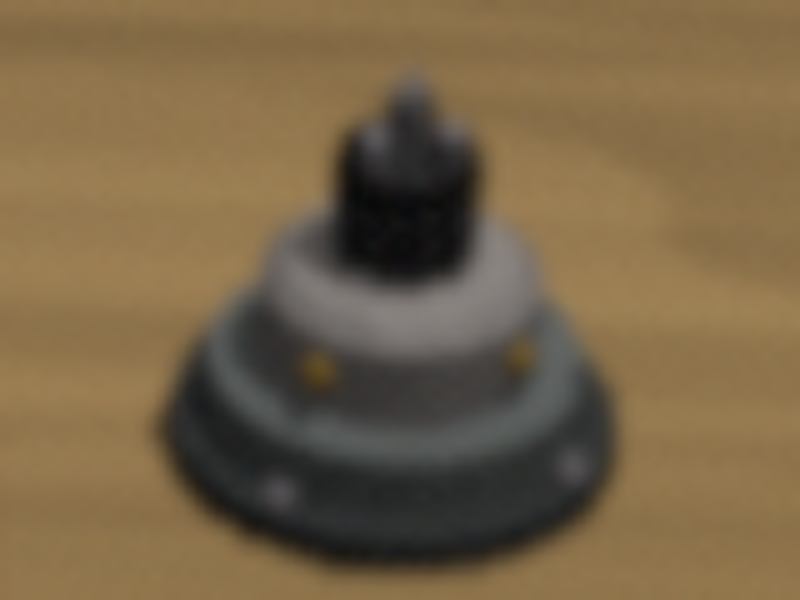

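```bash
python3 - <<'E'
from h import *
def z1(p): return ((p[0]+.5)/7-.5+210,(p[1]+.5)/7-.5+250)
for nm,pts,z in(("bolts",[(422,147),(178,196),(228,440),(470,385)],13),("balls",[(388,181),(212,212),(245,390),(418,356)],43),("sleeve",[(306,277)],92),("collar top out",[(316,286)],56)):
    P=np.array([ray("top",*z1(p),z) for p in pts]); print(nm,P.mean(0).round(1)); 
    if len(P)>1: print(np.degrees(np.arctan2(*(P-P.mean(0))[:,1::-1].T if 0 else ((P-P.mean(0))[:,1],(P-P.mean(0))[:,0]))).round(1), np.linalg.norm((P-P.mean(0))[:,:2],axis=1).round(1))
def z2(p): return ((p[0]+.5)/10-.5+330,(p[1]+.5)/10-.5+205)
print("tip scene",ray("scene",*z2((413,70)),118)); 
print("sleeve top scene",ray("scene",*z2((413,150)),92))
print("foot scene L/R", ray("scene",*z2((390,430)),12))
t=cv2.imread("pics/top0.png")
a=cv2.resize(t[225:285,343:423],(800,600),interpolation=cv2.INTER_CUBIC); cv2.imwrite("pics/z3.png",a)
s=cv2.imread("pics/scene0.png")
a=cv2.resize(s[225:285,220:300],(800,600),interpolation=cv2.INTER_CUBIC); cv2.imwrite("pics/z4.png",a)
E
```

```text
bolts [482.4 118.4  13. ]
[ -33.1   57.5  148.  -122.2] [55.  55.9 55.2 54.9]
balls [482.2 118.5  43. ]
[ -34.    55.7  147.2 -124.4] [38.8 39.4 38.7 38.7]
sleeve [480.4 117.   92. ]
collar top out [480.6 117.3  56. ]
tip scene [485.45900418 116.91498333 118.        ]
sleeve top scene [482.31382265 118.34096125  92.        ]
foot scene L/R [494.12670391 116.57990247  12.        ]
```

View pics/z3.png

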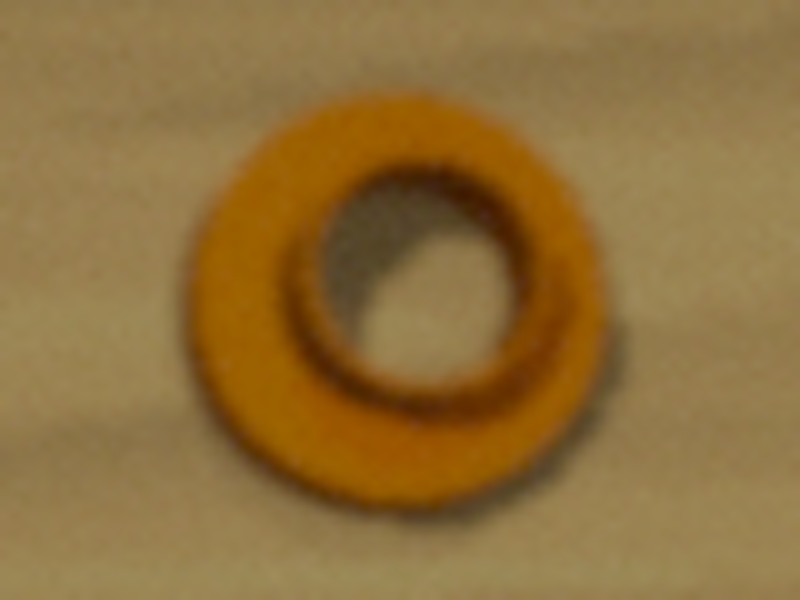

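View pics/z4.png

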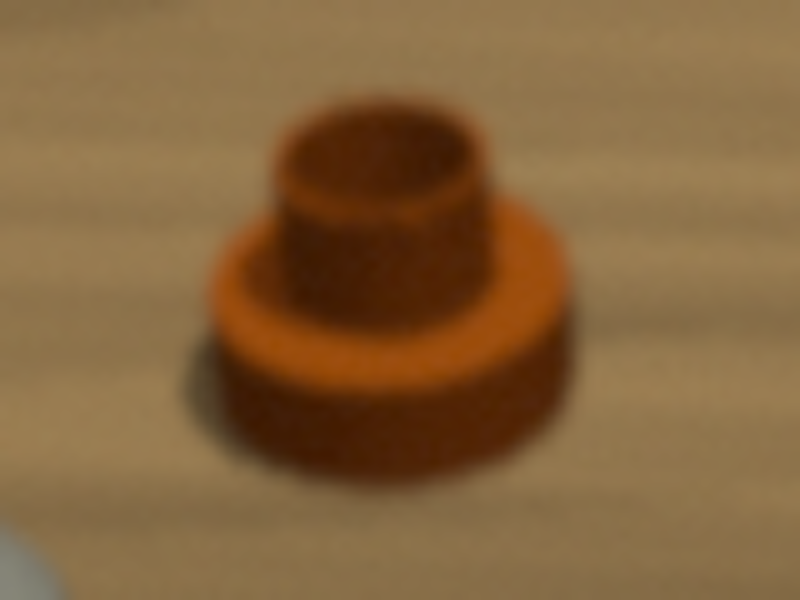

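```bash
python3 - <<'E'
from h import *
def zt(p): return ((p[0]+.5)/10-.5+343,(p[1]+.5)/10-.5+225)
def zs(p): return ((p[0]+.5)/10-.5+220,(p[1]+.5)/10-.5+225)
print(ray("top",*zt((397,297)),33),ray("top",*zt((420,282)),71))
print(ray("scene",*zs((391,290)),33),ray("scene",*zs((382,156)),71))
# hull fit
t=cv2.imread("pics/top0.png");h=cv2.cvtColor(t,cv2.COLOR_BGR2HSV)
m=cv2.inRange(h,(5,190,60),(18,255,255)); m[:,:340]=0;m[:,430:]=0;m[:225]=0;m[290:]=0
c=max(cv2.findContours(m,cv2.RETR_EXTERNAL,cv2.CHAIN_APPROX_NONE)[0],key=len); e=cv2.fitEllipse(c); print(e, ray("top",*e[0],31))
def go(x,y,z):
    from scipy.spatial.transform import Rotation as R
    o=get_obs(); q=o["tool_rot"]; Rm=R.from_quat([q[1],q[2],q[3],q[0]]); return Rm.inv().apply(np.array([x,y,z])-o["tool_pos"])/1000
print(go(482,118,230))
E
cat >> h.py <<'E'
from scipy.spatial.transform import Rotation as R
def rm():
    o=get_obs(); q=o["tool_rot"]; return o,R.from_quat([q[1],q[2],q[3],q[0]])
def go(x,y,z):
    o,r=rm(); return (r.inv().apply(np.array([x,y,z])-o["tool_pos"])/1000).round(4)
def level():  # rotvec (tool axes) that makes tool z point straight down
    o,r=rm(); z=r.apply([0,0,1]); a=np.cross(z,[0,0,-1]); return r.inv().apply(a).round(4)
E
```

```text
[ 563.91894402 -160.55285844   33.        ] [ 561.53715137 -160.019516     71.        ]
[ 570.24420228 -161.3626283    33.        ] [ 565.62770994 -161.9715268    71.        ]
((382.15771484375, 255.0350341796875), (40.614341735839844, 40.84281539916992), 132.23208618164062) [ 562.45829679 -160.60719955   31.        ]
[ 0.49181509 -0.43327028  0.00130353]
```

Request:
play_rows:
  slide:
    - [0.05,-0.045,0]
    - [0.1,-0.09,0]
    - [0.15,-0.13,0]
    - [0.19,-0.17,0]
    - [0.235,-0.21,0]
    - [0.28,-0.25,0]
    - [0.325,-0.29,0]
    - [0.37,-0.33,0]
  rot:
    - [0,0,-0.18]
    - [0,0,-0.36]
    - [0,0,-0.54]
    - [0,0,-0.72]
    - [0,0,-0.9]
    - [0,0,-1.08]
    - [0,0,-1.26]
    - [0,0,-1.44]
  gripper: [0,0,0,0,0,0,0,0]

```text
time: 1.1
tool_pos: [406.7, -20.7, 231.0]
tool_rot: [-0.001, 0.614, 0.79, 0.0]
force: [1.2, -1.3, 0.5]
opening: 85.3
```

```bash
python3 - <<'E'
from h import *
o=get_obs(); print(o["joints"],o["tool_pos"],o["time"]); print(go(482,118,200),level())
E
```

```text
[-0.05182685  0.05734151 -0.21416571  1.2999069   0.00141735  1.26974019] [406.70397361 -20.66633458 231.02942935] 1.1
[0.1158 0.1072 0.0312] [-0.0002 -0.0015  0.    ]
```

Request:
play_rows:
  slide:
    - [0.03,0.027,0.008]
    - [0.06,0.054,0.016]
    - [0.09,0.08,0.024]
    - [0.116,0.107,0.031]
    - [0.116,0.107,0.031]
    - [0.116,0.107,0.031]
    - [0.116,0.107,0.031]
    - [0.116,0.107,0.031]
  rot:
    - [0,0,-0.17]
    - [0,0,-0.34]
    - [0,0,-0.51]
    - [0,0,-0.68]
    - [0,0,-0.85]
    - [0,0,-1.02]
    - [0,0,-1.15]
    - [0,0,-1.15]
  gripper: [0,0,0,0,0,0,0,0]

```text
time: 2.1
tool_pos: [481.5, 118.2, 199.7]
tool_rot: [-0.001, 0.086, 0.996, 0.001]
force: [1.1, 0.2, -0.2]
opening: 85.2
```

```bash
python3 - <<'E'
from h import *
o=get_obs(); print(o["joints"],o["tool_pos"],o["time"]); print(go(482,118,150),go(482,118,65),level())
im=snapshot("scene"); cv2.imwrite("pics/s1.png",cv2.resize(im[150:290,290:450,::-1],(640,560),interpolation=cv2.INTER_CUBIC))
E
```

```text
[ 0.23979569  0.24943427 -0.06679683  1.25581047  0.00157661  0.41274338] [481.45089173 118.20741654 199.71725004] 2.1
[-0.0007 -0.0002  0.0497] [-0.0008 -0.0002  0.1347] [ 0.0009 -0.0018 -0.    ]
```

View pics/s1.png

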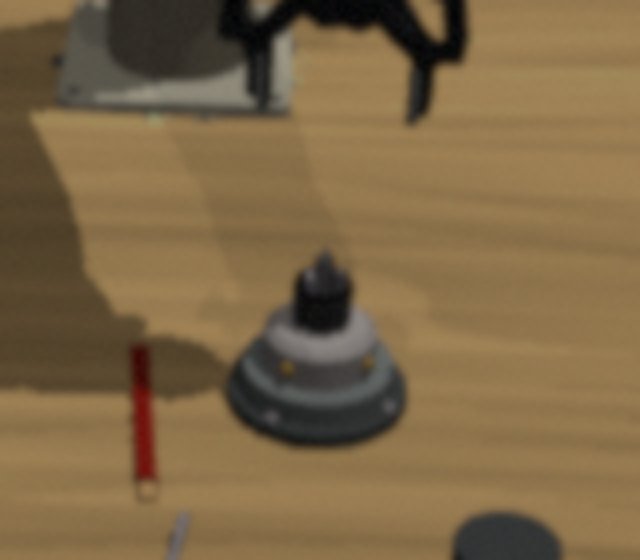

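The gripper hangs above and behind the chuck, roughly centred on it. Descending over the sleeve.

Request:
play_rows:
  slide:
    - [0,0,0.03]
    - [0,0,0.06]
    - [0,0,0.09]
    - [0,0,0.11]
    - [0,0,0.125]
    - [0,0,0.133]
    - [0,0,0.133]
  rot:
    - [0,0,0]
    - [0,0,0]
    - [0,0,0]
    - [0,0,0]
    - [0,0,0]
    - [0,0,0]
    - [0,0,0]
  gripper: [0,0,0,0,0,0,0]

```text
time: 3.02
tool_pos: [481.2, 118.3, 66.6]
tool_rot: [-0.001, 0.087, 0.996, 0.0]
force: [-0.1, 0.3, -0.1]
opening: 85.6
```

```bash
python3 - <<'E'
from h import *
o=get_obs(); print(o["tool_pos"],o["force"],o["time"]); print(go(482,118,66),level())
E
```

```text
[481.22176972 118.25495191  66.62199096] [-0.06980278  0.33113585 -0.0594857 ] 3.025
[-0.0008 -0.0001  0.0006] [ 0.0008 -0.0021  0.    ]
```

Request:
play_rows:
  slide:
    - [0,0,0]
    - [0,0,0]
    - [0,0,0]
    - [0,0,0]
    - [0,0,0]
    - [0,0,0]
    - [0,0,0]
    - [0,0,0]
  rot:
    - [0,0,0]
    - [0,0,0]
    - [0,0,0]
    - [0,0,0]
    - [0,0,0]
    - [0,0,0]
    - [0,0,0]
    - [0,0,0]
  gripper: [0.3,0.5,0.7,0.8,0.8,0.8,0.8,0.8]
  force: 70

```text
time: 4.03
tool_pos: [481.4, 116.6, 67.8]
tool_rot: [-0.0, 0.088, 0.996, -0.001]
force: [-2.2, -4.6, 7.0]
opening: 36.7
```

```bash
python3 - <<'E'
from h import *
o=get_obs(); print(o["tool_pos"],o["force"],o["moment"],o["time"],o["opening"])
E
```

```text
[481.43194605 116.61882107  67.7520139 ] [-2.16981784 -4.56497162  7.01053654] [-1.06874409  0.36934066 -0.05280541] 4.025 36.68181178580737
```

Request:
play_rows:
  slide:
    - [0,-0.0005,0]
    - [0,-0.0005,0]
    - [0,-0.0005,0]
    - [0,-0.0005,0]
    - [0,-0.0005,0]
    - [0,-0.0005,0]
    - [0,-0.0005,0]
    - [0,-0.0005,0]
  rot:
    - [0,0,0.1]
    - [0,0,0.22]
    - [0,0,0.34]
    - [0,0,0.46]
    - [0,0,0.58]
    - [0,0,0.7]
    - [0,0,0.82]
    - [0,0,0.94]
  gripper: [0.8,0.8,0.8,0.8,0.8,0.8,0.8,0.8]
  force: 80

```text
time: 5.03
tool_pos: [482.2, 117.6, 67.9]
tool_rot: [0.0, 0.53, 0.848, 0.001]
force: [2.5, 4.3, -3.8]
opening: 36.3
```

```bash
python3 - <<'E'
from h import *
o,r=rm(); print(o["joints"],o["tool_pos"],o["force"],o["moment"],o["time"],o["opening"],r.as_matrix()[:,:2])
im=snapshot("top"); cv2.imwrite("pics/t2.png",cv2.resize(im[200:335,180:340,::-1],(640,540),interpolation=cv2.INTER_CUBIC))
im=snapshot("scene"); cv2.imwrite("pics/s2.png",cv2.resize(im[180:280,310:430,::-1],(720,600),interpolation=cv2.INTER_CUBIC))
E
```

```text
[ 2.38933726e-01  3.68528030e-01 -2.73746232e-01  9.27445255e-01
  5.41887377e-04  1.35706683e+00] [482.20422973 117.62788961  67.92964899] [ 2.52523363  4.26082675 -3.82921113] [ 0.77030994 -0.30096601  0.19969351] 5.025 36.25631249441907 [[-4.37362477e-01  8.99284839e-01]
 [ 8.99285257e-01  4.37361882e-01]
 [ 3.01159347e-04  1.16724689e-03]]
```

View pics/s2.png

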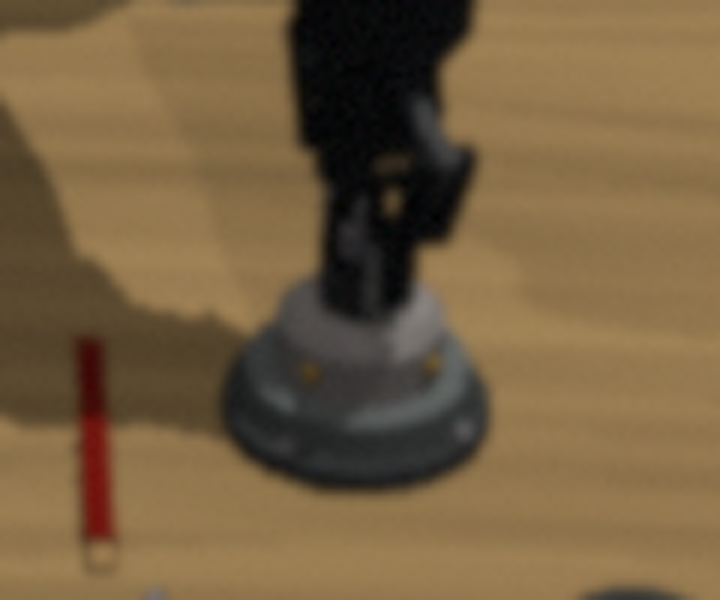

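The gripper is closed on the sleeve, which has turned about 0.94 rad at 0.2 N·m. Continuing towards the stop.

Request:
play_rows:
  slide:
    - [0,0,0]
    - [0,0,0]
    - [0,0,0]
    - [0,0,0]
  rot:
    - [0,0,0.09]
    - [0,0,0.17]
    - [0,0,0.25]
    - [0,0,0.25]
  gripper: [0.8,0.8,0.8,0.8]
  force: 100

```text
time: 5.62
tool_pos: [482.5, 117.8, 68.0]
tool_rot: [0.0, 0.63, 0.777, 0.001]
force: [2.0, 1.4, -2.0]
opening: 36.1
```

```bash
python3 - <<'E'
from h import *
o,r=rm(); print(o["joints"],o["effort"][5],o["tool_pos"],o["force"],o["moment"],o["time"],o["opening"])
E
```

```text
[ 2.38965833e-01  3.68661157e-01 -2.73376545e-01  9.27053855e-01
  8.16883529e-04  1.60223261e+00] 0.03969414043240249 [482.53971921 117.81192655  67.98167692] [ 2.02560386  1.41914576 -2.0243015 ] [ 0.23343461 -0.17101867 -0.04621064] 5.625 36.12392301611099
```

Request:
play_rows:
  slide:
    - [0,0,0]
    - [0,0,0]
    - [0,0,0]
    - [0,0,0]
  rot:
    - [0,0,0.06]
    - [0,0,0.12]
    - [0,0,0.18]
    - [0,0,0.18]
  gripper: [0.8,0.8,0.8,0.8]
  force: 110

```text
time: 6.12
tool_pos: [482.9, 118.9, 68.0]
tool_rot: [-0.001, 0.696, 0.718, 0.002]
force: [2.0, 4.3, -3.6]
opening: 35.3
```

```bash
python3 - <<'E'
from h import *
o,r=rm(); print(o["joints"][5],o["effort"][5],o["tool_pos"],o["force"],o["moment"],o["time"],o["opening"])
E
```

```text
1.7800561491631832 0.09392604231834412 [482.85113237 118.89795643  68.04069477] [ 1.95337904  4.34677411 -3.58751869] [ 1.1826216  -0.24187463  0.05550381] 6.125 35.325580791847756
```

Request:
play_rows:
  slide:
    - [0,0,0]
    - [0,0,0]
    - [0,0,0]
    - [0,0,0]
  rot:
    - [0,0,0.06]
    - [0,0,0.12]
    - [0,0,0.18]
    - [0,0,0.24]
  gripper: [0.8,0.8,0.8,0.8]
  force: 110

```text
time: 6.62
tool_pos: [483.9, 120.9, 68.3]
tool_rot: [-0.002, 0.776, 0.631, 0.004]
force: [4.1, 10.2, -7.8]
opening: 35.4
```

```bash
python3 - <<'E'
from h import *
o,r=rm(); print(o["joints"][5],o["effort"][5],o["tool_pos"],o["force"],o["moment"],o["time"],o["opening"])
E
```

```text
2.017860774333452 0.08377868682146072 [483.89259846 120.86293031  68.27757525] [ 4.08443683 10.16731604 -7.84126046] [ 2.04484915 -0.67499109  0.17039935] 6.625 35.44995649612898
```

```bash
python3 - <<'E'
from h import *
im=snapshot("top"); cv2.imwrite("pics/t3.png",cv2.resize(im[230:330,195:315,::-1],(720,600),interpolation=cv2.INTER_CUBIC))
im=snapshot("scene"); cv2.imwrite("pics/s3.png",cv2.resize(im[180:280,310:430,::-1],(720,600),interpolation=cv2.INTER_CUBIC))
E
```

```text
(no output)
```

View pics/s3.png

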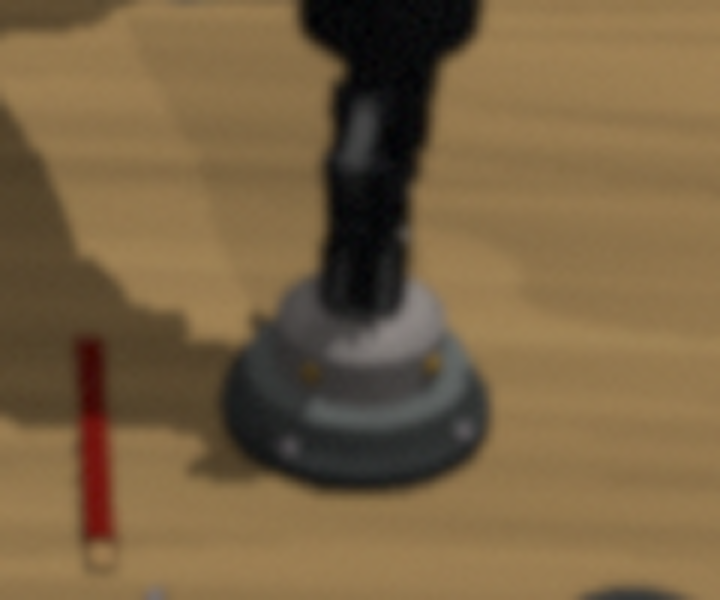

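View pics/t3.png

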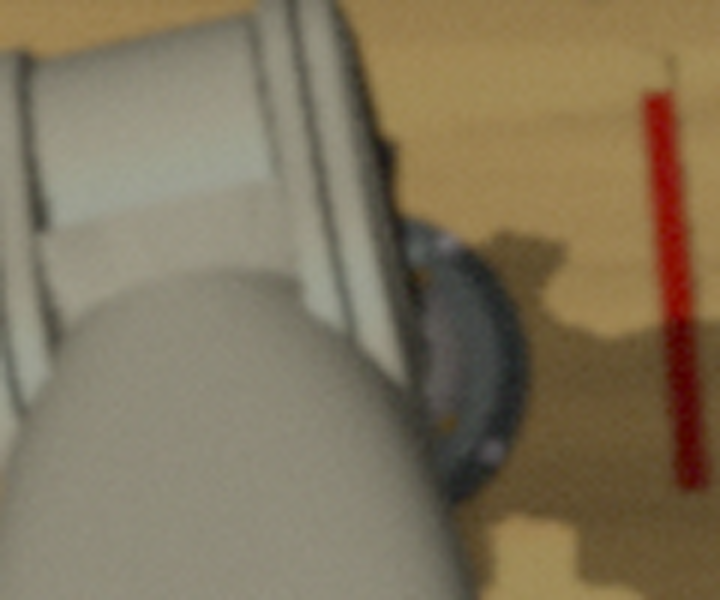

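Request:
play_rows:
  slide:
    - [0,0,0]
    - [0,0,0]
    - [0,0,0]
    - [0,0,-0.03]
    - [0,0,-0.08]
    - [0,0,-0.13]
    - [0,0,-0.13]
  rot:
    - [0,0,0]
    - [0,0,0]
    - [0,0,0]
    - [0,0,0]
    - [0,0,0]
    - [0,0,0]
    - [0,0,0]
  gripper: [0.3,0,0,0,0,0,0]

```text
time: 7.6
tool_pos: [486.3, 120.3, 203.0]
tool_rot: [0.0, 0.776, 0.63, 0.008]
force: [-0.0, -0.4, 0.3]
opening: 85.6
```

```bash
python3 - <<'E'
from h import *
o,r=rm(); print(o["joints"],o["tool_pos"],o["force"],o["moment"],o["time"],o["opening"],level())
im=snapshot("top"); cv2.imwrite("pics/t4.png",cv2.resize(im[230:330,195:315,::-1],(720,600),interpolation=cv2.INTER_CUBIC))
im=snapshot("scene"); cv2.imwrite("pics/s4.png",cv2.resize(im[205:265,330:410,::-1],(800,600),interpolation=cv2.INTER_CUBIC))
E
```

```text
[ 0.23853899  0.24455568 -0.06459741  1.24625628  0.00648519  2.01649383] [486.30027066 120.2786252  203.01269108] [-0.00466423 -0.43234449  0.31460602] [-0.00392607 -0.01991292  0.00919265] 7.6 85.55640428859365 [ 0.0111 -0.0125 -0.    ]
```

View pics/s4.png

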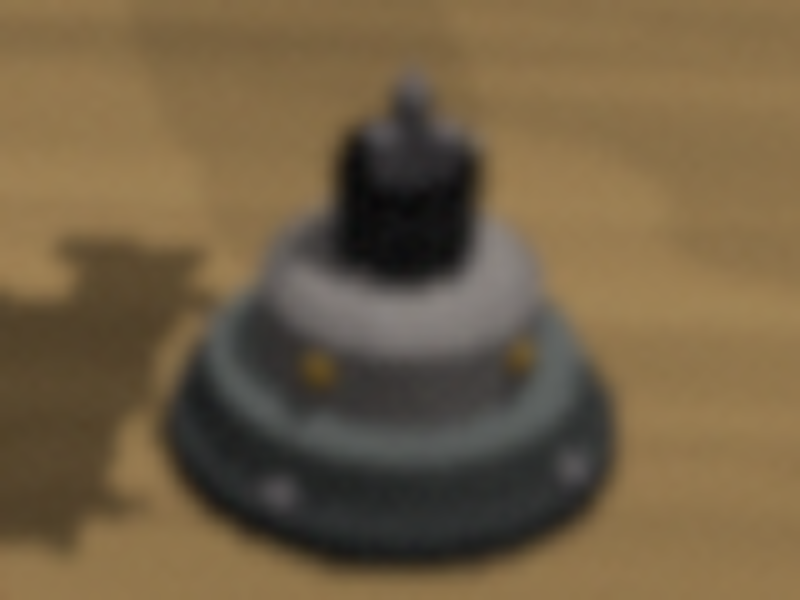

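View pics/t4.png

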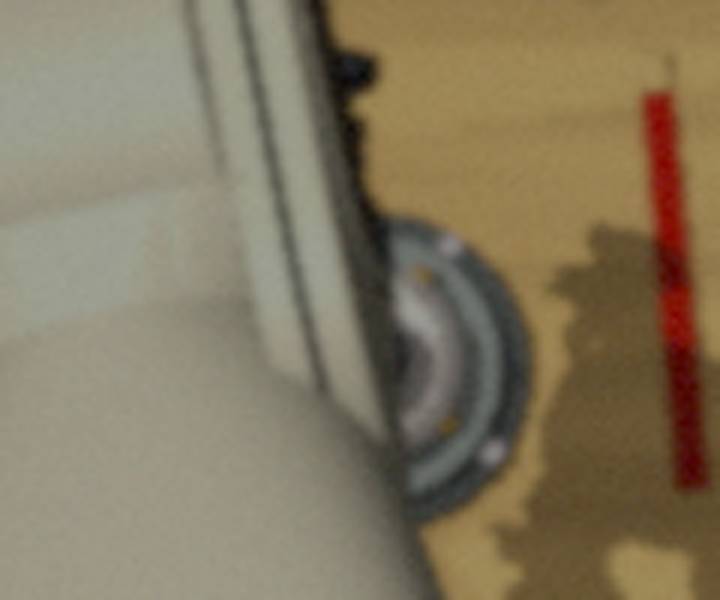

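```bash
python3 - <<'E'
from h import *
print(go(564,-160.5,200),level())
E
```

```text
[-0.2576  0.1364 -0.0032] [ 0.0033 -0.009   0.    ]
```

Request:
play_rows:
  slide:
    - [-0.04,0.02,0]
    - [-0.09,0.045,0]
    - [-0.14,0.07,0]
    - [-0.19,0.1,0]
    - [-0.235,0.125,0]
    - [-0.2575,0.1365,0]
    - [-0.2575,0.1365,0]
  rot:
    - [0,0,0]
    - [0,0,0]
    - [0.003,-0.005,0]
    - [0.003,-0.005,0]
    - [0.003,-0.005,0]
    - [0.003,-0.005,0]
    - [0.003,-0.005,0]
  gripper: [0,0,0,0,0,0,0]

```text
time: 8.57
tool_pos: [563.0, -162.1, 194.2]
tool_rot: [-0.003, 0.777, 0.629, 0.0]
force: [-0.0, 0.3, -0.0]
opening: 85.0
```

```bash
python3 - <<'E'
from h import *
o,r=rm(); print(o["joints"],o["tool_pos"],o["time"],level(),go(564,-160.5,100))
im=snapshot("top"); cv2.imwrite("pics/t5.png",im[:,:,::-1]); a=cv2.imread("pics/top0.png")
def z(i): return cv2.resize(i[270:310,236:276],(400,400),interpolation=cv2.INTER_CUBIC)
cv2.imwrite("pics/t5z.png",np.hstack([z(a),z(im[:,:,::-1])]))
E
```

```text
[-0.282312    0.4319545   0.18059147  1.32367962  0.00381415  1.49898108] [ 563.01785241 -162.10318277  194.19375222] 8.575 [-0.004  -0.0041 -0.    ] [0.0014 0.001  0.0942]
```

View pics/t5z.png

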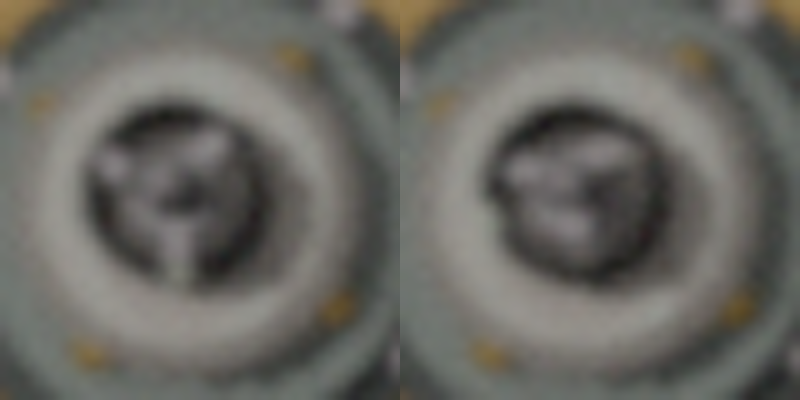

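```bash
python3 - <<'E'
from h import *
def u(p): return ((p[0]+.5)/10-.5+236,(p[1]+.5)/10-.5+270)
for c in((482.3,118.2),(481.5,117.5)):
  for nm,p in(("start",(177,278)),("now",(96,207))):
    for z in(92,88):
        P=ray("top",*u(p),z)[:2]-c; print(c,nm,z,P.round(1),np.degrees(np.arctan2(P[1],P[0])).round(1))
print(proj("top",(482,118,92)),[(proj("top",(482+19*np.cos(np.radians(a)),118+19*np.sin(np.radians(a)),92))-[235.5,269.5])*10 for a in (90,100,112,130,180)])
E
```

```text
(482.3, 118.2) start 92 [-18.9  -1.5] -175.6
(482.3, 118.2) start 88 [-18.6  -1.1] -176.6
(482.3, 118.2) now 92 [-4.3 15.6] 105.5
(482.3, 118.2) now 88 [-4. 16.] 104.0
(481.5, 117.5) start 92 [-18.1  -0.8] -177.6
(481.5, 117.5) start 88 [-17.8  -0.4] -178.7
(481.5, 117.5) now 92 [-3.5 16.3] 102.2
(481.5, 117.5) now 88 [-3.2 16.7] 100.8
[252.84078355 288.3496798 ] [array([ 81.58504441, 187.99266619]), array([ 82.57272543, 203.93703447]), array([ 87.39847428, 222.42882613]), array([101.59763969, 247.18061705]), array([171.31761419, 280.47452231])]
```

```bash
python3 - <<'E'
from h import *
print(go(482.5,117.5,190),level())
E
```

```text
[ 0.2555 -0.1363  0.0063] [-0.0039 -0.0046  0.    ]
```

Request:
play_rows:
  slide:
    - [0.04,-0.02,0]
    - [0.09,-0.045,0]
    - [0.14,-0.07,0]
    - [0.19,-0.1,0]
    - [0.235,-0.125,0]
    - [0.2555,-0.1365,0.005]
    - [0.2555,-0.1365,0.005]
    - [0.2555,-0.1365,0.005]
  rot:
    - [0,0,-0.15]
    - [0,0,-0.3]
    - [0,0,-0.45]
    - [0,0,-0.6]
    - [0,0,-0.75]
    - [-0.002,-0.004,-0.9]
    - [-0.002,-0.004,-0.9]
    - [-0.002,-0.004,-0.9]
  gripper: [0,0,0,0,0,0,0,0]

```text
time: 9.62
tool_pos: [481.7, 117.6, 191.1]
tool_rot: [-0.001, 0.426, 0.905, 0.001]
force: [0.4, -0.5, -0.0]
opening: 85.3
```

```bash
python3 - <<'E'
from h import *
o,r=rm(); print(o["joints"],o["tool_pos"],o["time"],level(),go(482.5,117.5,68))
E
```

```text
[ 0.23843498  0.25433572 -0.08348162  1.23338178  0.00161279  1.11866061] [481.73731925 117.59412882 191.05797792] 9.625 [ 0.0003 -0.0016  0.    ] [-0.0008  0.0005  0.1231]
```

Request:
play_rows:
  slide:
    - [-0.0005,0,0.03]
    - [-0.0005,0,0.06]
    - [-0.0005,0,0.09]
    - [-0.0005,0,0.113]
    - [-0.0005,0,0.122]
    - [-0.0005,0,0.122]
  rot:
    - [0,0,0]
    - [0,0,0]
    - [0,0,0]
    - [0,0,0]
    - [0,0,0]
    - [0,0,0]
  gripper: [0,0,0,0,0,0]

```text
time: 10.38
tool_pos: [481.9, 116.7, 68.8]
tool_rot: [-0.001, 0.427, 0.904, 0.0]
force: [1.0, -0.3, -0.3]
opening: 85.1
```

Request:
play_rows:
  slide:
    - [0,0,0]
    - [0,0,0]
    - [0,0,0]
    - [0,0,0]
    - [0,0,0]
    - [0,0,0]
    - [0,0,0]
    - [0,0,0]
  rot:
    - [0,0,0]
    - [0,0,0]
    - [0,0,0]
    - [0,0,0]
    - [0,0,0]
    - [0,0,0]
    - [0,0,0]
    - [0,0,0]
  gripper: [0.3,0.5,0.7,0.8,0.8,0.8,0.8,0.8]
  force: 80

```text
time: 11.38
tool_pos: [482.5, 116.9, 70.0]
tool_rot: [-0.0, 0.427, 0.904, 0.001]
force: [-1.2, -1.6, 6.4]
opening: 36.0
```

```bash
python3 - <<'E'
from h import *
o,r=rm(); print(o["joints"],o["tool_pos"],o["force"],o["moment"],o["time"],o["opening"],level(),r.as_matrix()[:,1])
E
```

```text
[ 0.23671932  0.36655294 -0.27020622  0.93345268  0.00142137  1.11845306] [482.5411393  116.85311163  70.03819853] [-1.24068903 -1.5522673   6.4009694 ] [-0.08558267  0.2463614   0.05185015] 11.375 36.02525783839381 [ 0.0011 -0.001  -0.    ] [0.77184197 0.63581338 0.00114694]
```

Request:
play_rows:
  slide:
    - [0,0,0]
    - [0,0,0]
    - [0,0,0]
  rot:
    - [0,0,0.06]
    - [0,0,0.12]
    - [0,0,0.16]
  gripper: [0.8,0.8,0.8]
  force: 100

```text
time: 11.75
tool_pos: [481.3, 119.1, 70.2]
tool_rot: [-0.002, 0.496, 0.868, 0.002]
force: [-3.3, 4.7, 1.5]
opening: 35.4
```

```bash
python3 - <<'E'
from h import *
o,r=rm(); print(o["joints"][[0,5]],o["effort"][5],o["tool_pos"],o["force"],o["moment"],o["time"],o["opening"],level())
E
```

```text
[0.23867807 1.27754834] 1.0324709862470627 [481.30681581 119.11083752  70.24777817] [-3.2913508   4.65551293  1.53143339] [1.10437207 0.69014439 1.46675312] 11.75 35.41261525021418 [ 0.0014 -0.0063 -0.    ]
```

The vertical torque jumped to 1.47 N·m, so the sleeve is at its stop. I'll hold briefly, then release and lift.

Request:
play_rows:
  slide:
    - [0,0,0]
    - [0,0,0]
    - [0,0,0]
  rot:
    - [0,0,0.03]
    - [0,0,0.03]
    - [0,0,0.03]
  gripper: [0.8,0.8,0.8]

```text
time: 12.12
tool_pos: [481.0, 119.8, 70.2]
tool_rot: [-0.003, 0.509, 0.861, 0.003]
force: [-2.2, 4.1, -1.0]
opening: 35.6
```

Request:
play_rows:
  slide:
    - [0,0,0]
    - [0,0,0]
    - [0,0,0]
    - [0,0,-0.03]
    - [0,0,-0.08]
    - [0,0,-0.13]
    - [0,0,-0.13]
  rot:
    - [0,0,0]
    - [0,0,0]
    - [0,0,0]
    - [0,0,0]
    - [0,0,0]
    - [0,0,0]
    - [0,0,0]
  gripper: [0.3,0,0,0,0,0,0]

```text
time: 13.0
tool_pos: [484.5, 119.2, 205.0]
tool_rot: [0.001, 0.509, 0.861, 0.006]
force: [0.4, -0.1, -0.5]
opening: 85.5
```

```bash
python3 - <<'E'
from h import *
o,r=rm(); print(o["joints"],o["tool_pos"],o["force"],o["time"],o["opening"],level(),go(564,-160.5,195))
E
```

```text
[ 0.23657125  0.24426351 -0.05958523  1.25753159  0.00758529  1.30491386] [484.54075609 119.18389548 205.0120894 ] [ 0.38230806 -0.12745471 -0.54336012] 13.0 85.52410195198193 [ 0.0111 -0.0048 -0.    ] [-0.2834 -0.0652  0.0079]
```

Request:
play_rows:
  slide:
    - [-0.04,-0.01,0]
    - [-0.095,-0.02,0]
    - [-0.15,-0.035,0]
    - [-0.205,-0.047,0]
    - [-0.26,-0.06,0.005]
    - [-0.2835,-0.065,0.008]
    - [-0.2835,-0.065,0.008]
    - [-0.2835,-0.065,0.008]
  rot:
    - [0,0,0]
    - [0,0,0]
    - [0,0,0]
    - [0.003,-0.003,0]
    - [0.005,-0.004,0]
    - [0.005,-0.004,0]
    - [0.005,-0.004,0]
    - [0.005,-0.004,0]
  gripper: [0,0,0,0,0,0,0,0]

```text
time: 14.0
tool_pos: [563.7, -159.5, 194.4]
tool_rot: [0.0, 0.509, 0.861, 0.003]
force: [-0.7, 0.7, 0.3]
opening: 85.6
```

```bash
python3 - <<'E'
from h import *
o,r=rm(); print(o["joints"],o["tool_pos"],o["time"],level(),go(564,-160.5,38))
im=snapshot("top"); a=cv2.imread("pics/top0.png")
def z(i): return cv2.resize(i[270:310,236:276],(400,400),interpolation=cv2.INTER_CUBIC)
cv2.imwrite("pics/t6z.png",np.hstack([z(a),z(im[:,:,::-1])]))
E
```

```text
[-0.27844842  0.42639571  0.17267988  1.31479693  0.00531535  0.78907103] [ 563.70676304 -159.47195812  194.43792019] 14.0 [ 0.0054 -0.0022  0.    ] [-0.0014 -0.0011  0.1564]
```

View pics/t6z.png

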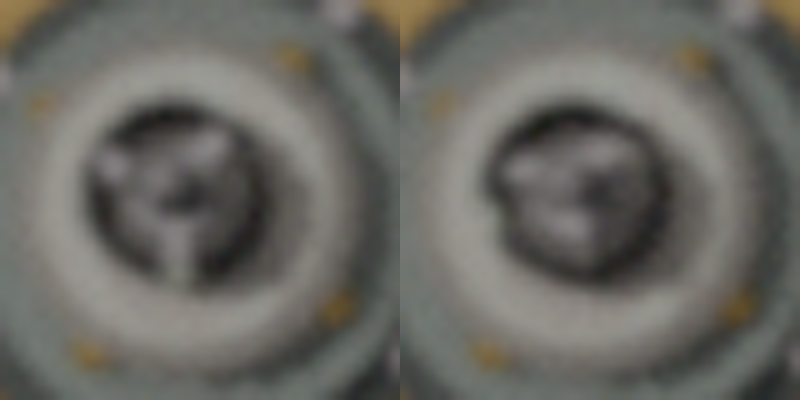

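The stripe stays at (495,207) and the jaws are in, so the chuck is tight. Descending onto the shroud neck.

Request:
play_rows:
  slide:
    - [-0.001,-0.001,0.03]
    - [-0.001,-0.001,0.06]
    - [-0.001,-0.001,0.09]
    - [-0.001,-0.001,0.12]
    - [-0.001,-0.001,0.145]
    - [-0.001,-0.001,0.157]
    - [-0.001,-0.001,0.157]
  rot:
    - [0.002,-0.002,0]
    - [0.003,-0.002,0]
    - [0.003,-0.002,0]
    - [0.003,-0.002,0]
    - [0.003,-0.002,0]
    - [0.003,-0.002,0]
    - [0.003,-0.002,0]
  gripper: [0,0,0,0,0,0,0]

```text
time: 14.92
tool_pos: [563.7, -158.8, 37.5]
tool_rot: [0.0, 0.508, 0.861, 0.001]
force: [-0.3, 0.0, 0.2]
opening: 85.7
```

```bash
python3 - <<'E'
from h import *
o,r=rm(); print(o["joints"],o["tool_pos"],o["force"],o["time"],level(),go(564,-160.5,37))
im=snapshot("scene"); cv2.imwrite("pics/s7.png",cv2.resize(im[190:290,200:320,::-1],(720,600),interpolation=cv2.INTER_CUBIC))
E
```

```text
[-0.27544381  0.55476604 -0.0550676   0.96008953  0.00175743  0.78991424] [ 563.69568942 -158.761807     37.50830857] [-0.33070496  0.03468099  0.23621817] 14.925 [ 0.0019 -0.0006 -0.    ] [-0.0017 -0.0006  0.0005]
```

View pics/s7.png

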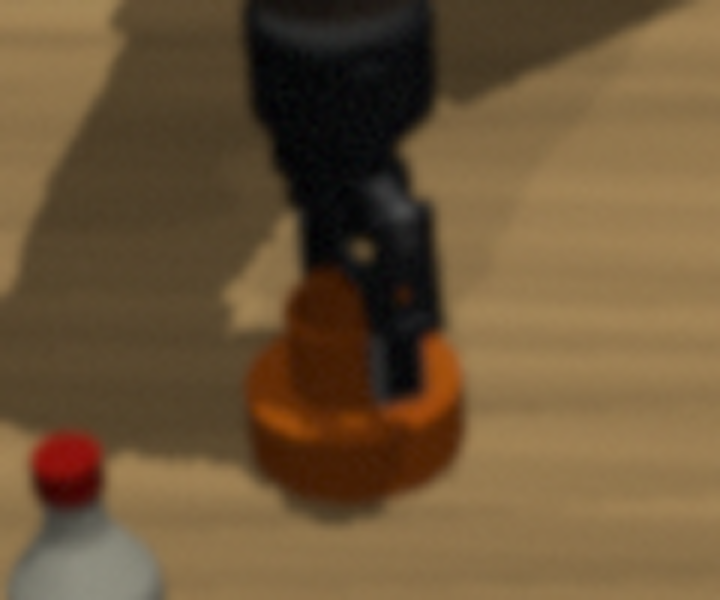

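The fingers straddle the neck with no contact. Closing.

Request:
play_rows:
  slide:
    - [-0.0015,-0.0005,0]
    - [-0.0015,-0.0005,0]
    - [-0.0015,-0.0005,0]
    - [-0.0015,-0.0005,0]
    - [-0.0015,-0.0005,0]
    - [-0.0015,-0.0005,0]
    - [-0.0015,-0.0005,0]
  rot:
    - [0.001,0,0]
    - [0.001,0,0]
    - [0.001,0,0]
    - [0.001,0,0]
    - [0.001,0,0]
    - [0.001,0,0]
    - [0.001,0,0]
  gripper: [0.2,0.4,0.6,0.6,0.6,0.6,0.6]
  force: 60

```text
time: 15.85
tool_pos: [566.1, -161.3, 40.2]
tool_rot: [0.003, 0.508, 0.861, 0.001]
force: [-0.8, -0.3, 5.8]
opening: 53.2
```

```bash
python3 - <<'E'
from h import *
o,r=rm(); print(o["joints"],o["tool_pos"],o["force"],o["moment"],o["time"],o["opening"],level())
E
```

```text
[-2.78027267e-01  5.53697965e-01 -4.88998313e-02  9.62770704e-01
  9.14839950e-04  7.87870957e-01] [ 566.06237226 -161.2765996    40.15150488] [-0.7777157  -0.31115517  5.78294396] [-0.01679184  0.19532162  0.0137934 ] 15.85 53.15170929642766 [0.0045 0.0032 0.    ]
```

Request:
play_rows:
  slide:
    - [0,0,0]
    - [0,0,-0.02]
    - [0,0,-0.06]
    - [0,0,-0.11]
    - [0,0,-0.15]
    - [0,0,-0.15]
    - [0,0,-0.15]
  rot:
    - [0,0,0]
    - [0,0,0]
    - [0.004,0.003,0]
    - [0.004,0.003,0]
    - [0.004,0.003,0]
    - [0.004,0.003,0]
    - [0.004,0.003,0]
  gripper: [0.6,0.6,0.6,0.6,0.6,0.6,0.6]
  force: 80

```text
time: 16.73
tool_pos: [564.5, -161.1, 189.0]
tool_rot: [-0.001, 0.508, 0.861, -0.0]
force: [0.7, -0.1, -0.9]
opening: 52.8
```

```bash
python3 - <<'E'
from h import *
o,r=rm(); print(o["joints"],o["tool_pos"],o["force"],o["time"],o["opening"],level(),go(482.3,118,190))
im=snapshot("scene"); cv2.imwrite("pics/s8.png",cv2.resize(im[130:280,180:340,::-1],(640,600),interpolation=cv2.INTER_CUBIC))
im=snapshot("top"); cv2.imwrite("pics/t8.png",cv2.resize(im[210:310,320:440,::-1],(720,600),interpolation=cv2.INTER_CUBIC))
E
```

```text
[-2.78020574e-01  4.34435587e-01  1.70886959e-01  1.30864054e+00
  2.10090872e-04  7.88020994e-01] [ 564.51048276 -161.05200684  189.03748166] [ 0.65123083 -0.09994906 -0.91958545] 16.725 52.79209032643598 [-0.0008 -0.0011 -0.    ] [ 0.284   0.063  -0.0007]
```

View pics/s8.png

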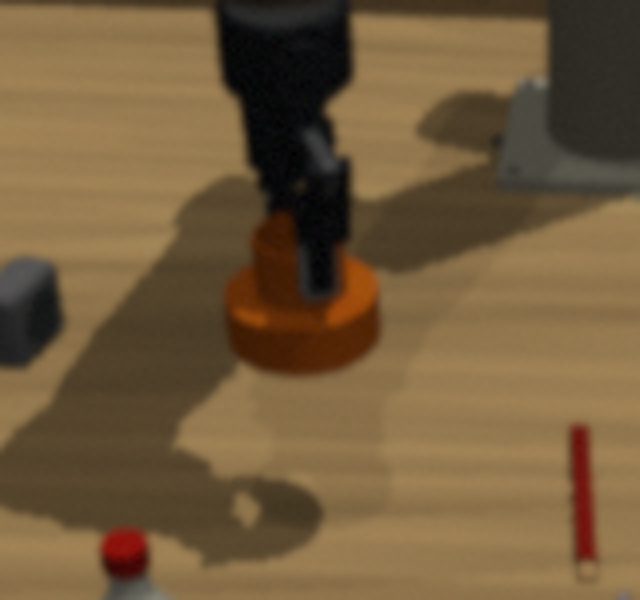

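View pics/t8.png

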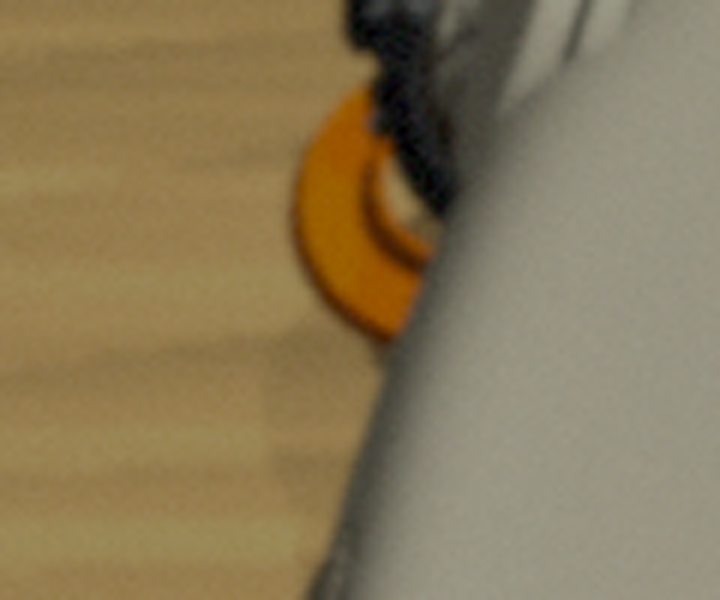

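```bash
python3 - <<'E'
from h import *
from scipy.optimize import least_squares
def arc(im,n,box,z,side):
    h=cv2.cvtColor(im[:,:,::-1].copy(),cv2.COLOR_BGR2HSV); m=cv2.inRange(h,(4,180,50),(20,255,255))
    x0,x1,y0,y1=box; pts=[]
    for v in range(y0,y1):
        us=[u for u in range(x0,x1) if m[v,u]]
        if len(us)<4: continue
        pts.append((us[0]-.5 if side!="R" else us[-1]+.5,v))
    return np.array(pts)
# top view left arc, at shoulder plane
im=cv2.imread("pics/t8.png")[:,:,::-1]; im=cv2.resize(im,(120,100),interpolation=cv2.INTER_AREA)
p=arc(im,"top",(0,120,0,100),182,"L"); p=p[(p[:,1]>17)&(p[:,1]<52)]
for z in (182,178):
    W=np.array([ray("top",a+320,b+210,z)[:2] for a,b in p])
    f=lambda c:np.hypot(*(W-c).T)-46
    r=least_squares(f,[564,-161],loss="soft_l1"); print("top",z,r.x.round(1),np.sqrt(np.mean(r.fun**2)).round(2),len(W))
im=cv2.imread("pics/s8.png")[:,:,::-1]; im=cv2.resize(im,(160,150),interpolation=cv2.INTER_AREA)
L=arc(im,"s",(0,160,60,95),182,"L"); Rr=arc(im,"s",(0,160,60,95),182,"R"); 
for a,b in zip(L,Rr): print(a+[180,130],b[0]+180,end=" ")
E
```

```text
top 182 [ 559.8 -158.1] 0.52 34
top 178 [ 560.5 -158.6] 0.52 34
[242.5 190. ] 253.5 [242.5 191. ] 253.5 [242.5 192. ] 265.5 [243.5 193. ] 266.5 [243.5 194. ] 268.5 [242.5 195. ] 270.5 [241.5 196. ] 271.5 [239.5 197. ] 272.5 [238.5 198. ] 273.5 [237.5 199. ] 273.5 [236.5 200. ] 273.5 [236.5 201. ] 273.5 [235.5 202. ] 273.5 [235.5 203. ] 273.5 [235.5 204. ] 273.5 [235.5 205. ] 273.5 [235.5 206. ] 273.5 [235.5 207. ] 273.5 [236.5 208. ] 273.5 [236.5 209. ] 273.5 [236.5 210. ] 273.5 [236.5 211. ] 273.5 [236.5 212. ] 273.5 [236.5 213. ] 273.5 [236.5 214. ] 273.5 [237.5 215. ] 273.5 [237.5 216. ] 272.5 [237.5 217. ] 271.5 [238.5 218. ] 270.5 [239.5 219. ] 268.5 [241.5 220. ] 267.5 [244.5 221. ] 265.5 [247.5 222. ] 261.5
```

Request:
play_rows:
  slide:
    - [0.03,0.007,0]
    - [0.07,0.016,0]
    - [0.115,0.026,0]
    - [0.16,0.036,0]
    - [0.205,0.046,0]
    - [0.25,0.056,0]
    - [0.2815,0.063,0]
    - [0.2815,0.063,0]
  rot:
    - [0,0,0]
    - [0,0,0]
    - [0,0,0]
    - [0,0,0]
    - [0,0,0]
    - [0,0,0]
    - [0,0,0]
    - [0,0,0]
  gripper: [0.6,0.6,0.6,0.6,0.6,0.6,0.6,0.6]

```text
time: 17.82
tool_pos: [481.3, 117.7, 187.1]
tool_rot: [-0.003, 0.506, 0.862, -0.001]
force: [-0.3, -0.4, -1.2]
opening: 52.2
```

Request:
play_rows:
  slide:
    - [0,0,0]
  rot:
    - [0,0,0]
  gripper: [0.6]

```text
time: 17.95
tool_pos: [480.8, 117.3, 186.1]
tool_rot: [-0.004, 0.506, 0.862, -0.002]
force: [-0.1, -0.6, -1.5]
opening: 52.5
```

```bash
python3 - <<'E'
from h import *
o,r=rm(); print(o["joints"],o["tool_pos"],o["force"],o["time"],o["opening"],level(),go(483.3,115.6,165))
im=snapshot("scene"); cv2.imwrite("pics/s9r.png",im[:,:,::-1]);cv2.imwrite("pics/s9.png",cv2.resize(im[130:280,290:450,::-1],(640,600),interpolation=cv2.INTER_CUBIC))
E
```

```text
[ 0.23811886  0.26189347 -0.08676654  1.23043471  0.00179965  1.29997053] [480.84813048 117.27535013 186.09487457] [-0.09861914 -0.57580209 -1.52342147] 17.95 52.503340278665725 [-0.0075 -0.004   0.    ] [-0.0027  0.0015  0.0211]
```

View pics/s9.png

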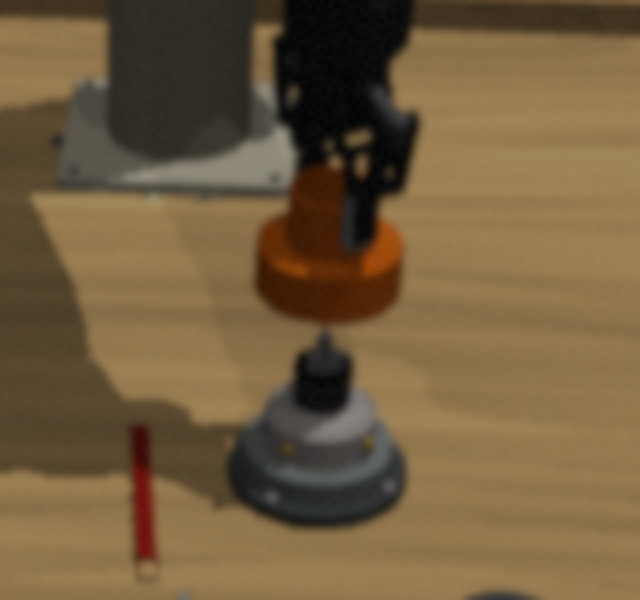

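```bash
python3 - <<'E'
from h import *
for z in (12,92,118,145,165,178): print(z,proj("scene",(482.3,118,z)).round(1))
im=cv2.imread("pics/s9r.png"); h=cv2.cvtColor(im,cv2.COLOR_BGR2HSV); m=cv2.inRange(h,(4,180,50),(20,255,255)); m[:,:340]=0;m[:,410:]=0;m[:165]=0
ys=[(v,np.where(m[v])[0][[0,-1]]) for v in range(170,225) if m[v].sum()>1500]
print([(v,*a,a.mean()) for v,a in ys])
# model: rim circle r46 at z=rim, front(lowest pixel)
for dx in(-4,-2,0,2,4):
  for rim in(146,):
    P=[proj("scene",(482.3+dx+46*np.cos(t),118+46*np.sin(t),rim)) for t in np.linspace(-1.5,1.5,61)]; print(dx,max(p[1] for p in P).round(1))
E
```

```text
12 [369.1 245. ]
92 [370.7 219.5]
118 [371.3 210.9]
145 [371.9 201.8]
165 [372.3 194.8]
178 [372.6 190.3]
[(172, np.int64(367), np.int64(372), np.float64(369.5)), (173, np.int64(365), np.int64(375), np.float64(370.0)), (174, np.int64(365), np.int64(375), np.float64(370.0)), (175, np.int64(364), np.int64(375), np.float64(369.5)), (176, np.int64(364), np.int64(375), np.float64(369.5)), (177, np.int64(363), np.int64(375), np.float64(369.0)), (178, np.int64(363), np.int64(375), np.float64(369.0)), (179, np.int64(363), np.int64(374), np.float64(368.5)), (180, np.int64(363), np.int64(374), np.float64(368.5)), (181, np.int64(363), np.int64(374), np.float64(368.5)), (182, np.int64(363), np.int64(374), np.float64(368.5)), (183, np.int64(362), np.int64(374), np.float64(368.0)), (184, np.int64(360), np.int64(374), np.float64(367.0)), (185, np.int64(358), np.int64(385), np.float64(371.5)), (186, np.int64(356), np.int64(387), np.float64(371.5)), (187, np.int64(356), np.int64(388), np.float64(372.0)), (188, np.int64(355), np.int64(389), np.float64(372.0)), (189, np.int64(355), np.int64(389), np.fl
[... 476 characters left out ...]
4(355), np.int64(389), np.float64(372.0)), (199, np.int64(355), np.int64(389), np.float64(372.0)), (200, np.int64(354), np.int64(389), np.float64(371.5)), (201, np.int64(354), np.int64(388), np.float64(371.0)), (202, np.int64(355), np.int64(388), np.float64(371.5)), (203, np.int64(355), np.int64(388), np.float64(371.5)), (204, np.int64(356), np.int64(388), np.float64(372.0)), (205, np.int64(357), np.int64(387), np.float64(372.0)), (206, np.int64(358), np.int64(386), np.float64(372.0)), (207, np.int64(360), np.int64(385), np.float64(372.5)), (208, np.int64(362), np.int64(383), np.float64(372.5)), (209, np.int64(366), np.int64(380), np.float64(373.0))]
-4 210.2
-2 210.6
0 211.1
2 211.5
4 211.9
```

The scene camera puts the shroud centred over the chuck in y to about 1 mm, and about 2 mm short in x. I'll correct, level and descend part-way.

Request:
play_rows:
  slide:
    - [-0.001,0.002,0]
    - [-0.001,0.002,0.01]
    - [-0.001,0.002,0.025]
    - [-0.001,0.002,0.04]
    - [-0.001,0.002,0.055]
    - [-0.001,0.002,0.062]
    - [-0.001,0.002,0.062]
  rot:
    - [-0.007,-0.004,0]
    - [-0.007,-0.004,0]
    - [-0.007,-0.004,0]
    - [-0.007,-0.004,0]
    - [-0.007,-0.004,0]
    - [-0.007,-0.004,0]
    - [-0.007,-0.004,0]
  gripper: [0.6,0.6,0.6,0.6,0.6,0.6,0.6]

```text
time: 18.88
tool_pos: [481.9, 117.2, 123.2]
tool_rot: [-0.001, 0.506, 0.862, -0.001]
force: [0.5, 0.5, -0.6]
opening: 52.7
```

```bash
python3 - <<'E'
from h import *
o,r=rm(); print(o["tool_pos"],o["force"],o["moment"],o["time"],o["opening"],level(),go(483.3,117.3,105))
im=snapshot("scene"); cv2.imwrite("pics/s10r.png",im[:,:,::-1]);cv2.imwrite("pics/s10.png",cv2.resize(im[180:280,310:430,::-1],(720,600),interpolation=cv2.INTER_CUBIC))
im=snapshot("top"); cv2.imwrite("pics/t10.png",cv2.resize(im[230:330,195:315,::-1],(720,600),interpolation=cv2.INTER_CUBIC))
E
```

```text
[481.93979919 117.21627234 123.24465871] [ 0.47526431  0.52605138 -0.60827451] [-0.00719184 -0.01641021 -0.0078428 ] 18.875 52.705199835868626 [-0.0022 -0.0008  0.    ] [-0.0006  0.0013  0.0182]
```

View pics/s10.png

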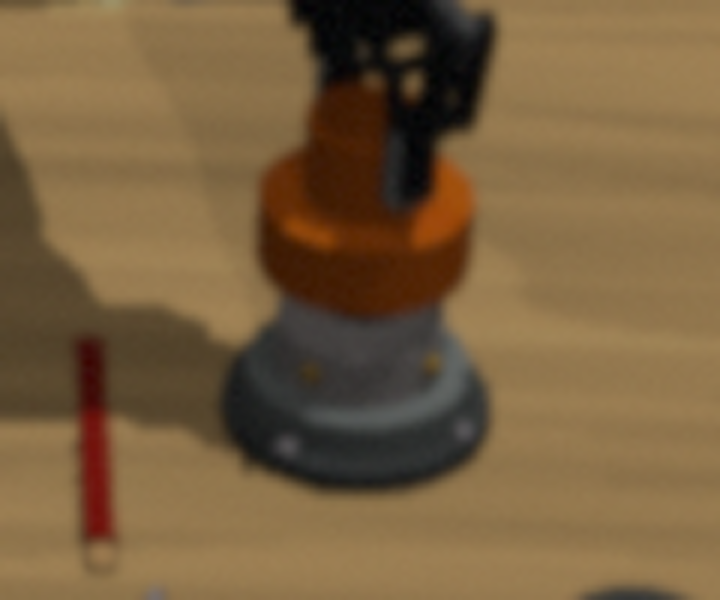

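View pics/t10.png

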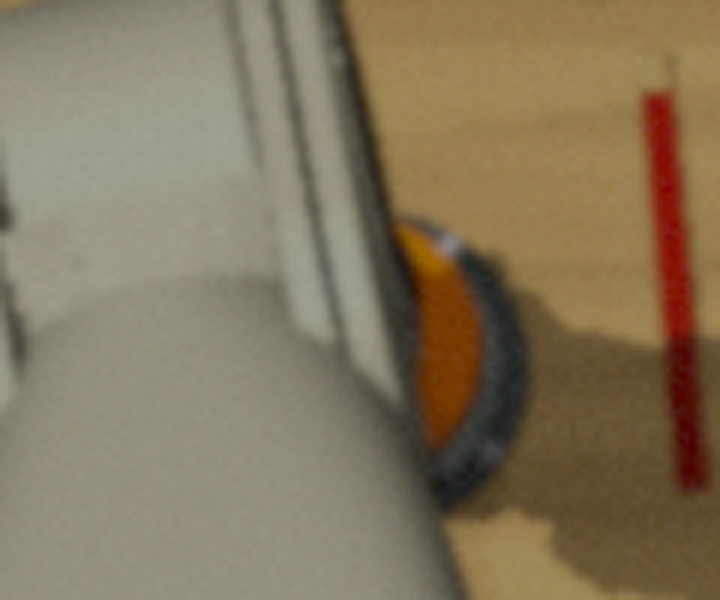

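No contact so far and the shroud is well centred. Descending onto the collar.

Request:
play_rows:
  slide:
    - [-0.0005,0.001,0.008]
    - [-0.0005,0.001,0.016]
    - [-0.0005,0.001,0.024]
    - [-0.0005,0.001,0.031]
    - [-0.0005,0.001,0.035]
    - [-0.0005,0.001,0.035]
  rot:
    - [-0.002,-0.001,0]
    - [-0.002,-0.001,0]
    - [-0.002,-0.001,0]
    - [-0.002,-0.001,0]
    - [-0.002,-0.001,0]
    - [-0.002,-0.001,0]
  gripper: [0.6,0.6,0.6,0.6,0.6,0.6]

```text
time: 19.73
tool_pos: [483.6, 117.4, 88.9]
tool_rot: [0.0, 0.507, 0.862, 0.0]
force: [0.3, -0.1, -0.9]
opening: 52.8
```

```bash
python3 - <<'E'
from h import *
o,r=rm(); print(o["tool_pos"],o["force"],o["moment"],o["time"],o["opening"],level())
E
```

```text
[483.57070127 117.37647695  88.87082931] [ 0.33452325 -0.06126778 -0.90568167] [-0.00653868 -0.03647575 -0.04425177] 19.725 52.82412451895636 [0.001  0.0005 0.    ]
```

Request:
play_rows:
  slide:
    - [0,0,0.003]
    - [0,0,0.006]
    - [0,0,0.009]
    - [0,0,0.01]
  rot:
    - [0,0,0]
    - [0,0,0]
    - [0,0,0]
    - [0,0,0]
  gripper: [0.6,0.6,0.6,0.6]
  force: 110

```text
time: 20.23
tool_pos: [483.9, 117.8, 80.5]
tool_rot: [0.001, 0.506, 0.862, 0.001]
force: [-4.2, 0.1, 12.9]
opening: 52.0
```

```bash
python3 - <<'E'
from h import *
o,r=rm(); print(o["tool_pos"],o["force"],o["moment"],o["time"],o["opening"],level())
E
```

```text
[483.85777687 117.84842865  80.52248804] [-4.17287176  0.09989317 12.85473175] [-0.02854834  1.20155914 -0.06306669] 20.225 52.01979101775089 [ 0.0028  0.0001 -0.    ]
```

Request:
play_rows:
  slide:
    - [0.0005,-0.001,0.003]
    - [0.0005,-0.001,0.005]
    - [0.0005,-0.001,0.007]
    - [0.0005,-0.001,0.009]
  rot:
    - [0.001,0,0]
    - [0.002,0,0]
    - [0.002,0,0]
    - [0.002,0,0]
  gripper: [0.6,0.6,0.6,0.6]

```text
time: 20.72
tool_pos: [482.2, 117.9, 71.4]
tool_rot: [-0.0, 0.506, 0.862, 0.0]
force: [-6.2, -0.2, 14.1]
opening: 51.9
```

```bash
python3 - <<'E'
from h import *
o,r=rm(); print(o["tool_pos"],o["force"],o["moment"],o["time"],o["opening"],level())
im=snapshot("scene"); cv2.imwrite("pics/s11.png",cv2.resize(im[180:280,310:430,::-1],(720,600),interpolation=cv2.INTER_CUBIC))
E
```

```text
[482.16699051 117.86849299  71.43951031] [-6.19965254 -0.15253146 14.05560645] [-0.03296968  1.13004506 -0.03615032] 20.725 51.884789439763836 [-0.0001 -0.0006 -0.    ]
```

View pics/s11.png

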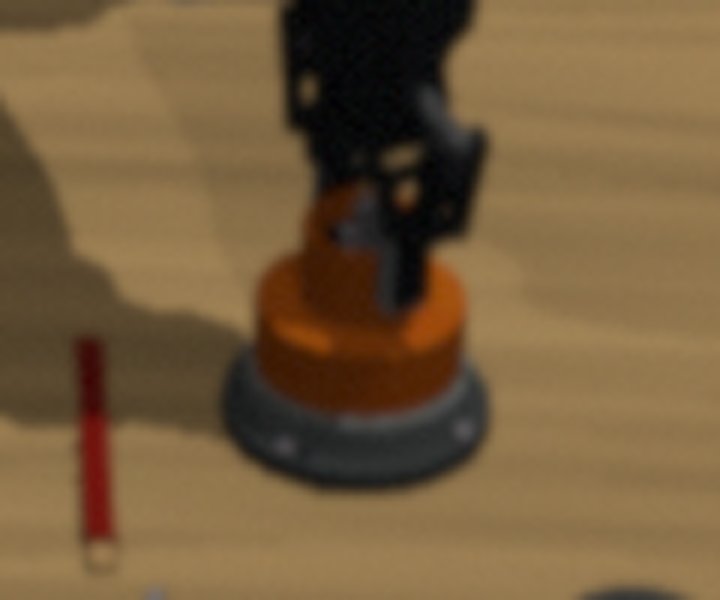

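The shroud sits low on the fixture with the collar no longer visible, and the TCP is at the expected home height of about 71.2. I'll push a little further to check that it has bottomed.

Request:
play_rows:
  slide:
    - [0.0005,-0.001,0.001]
    - [0.0005,-0.001,0.002]
    - [0.0005,-0.001,0.003]
    - [0.0005,-0.001,0.003]
  rot:
    - [0,0,0]
    - [0,0,0]
    - [0,0,0]
    - [0,0,0]
  gripper: [0.6,0.6,0.6,0.6]

```text
time: 21.28
tool_pos: [482.4, 117.9, 71.4]
tool_rot: [0.001, 0.506, 0.862, 0.001]
force: [-6.2, -0.5, 19.3]
opening: 52.2
```

```bash
python3 - <<'E'
from h import *
o,r=rm(); print(o["tool_pos"],o["force"],o["moment"],o["time"],o["opening"],level())
E
```

```text
[482.36902664 117.86952319  71.36280444] [-6.18618497 -0.48544502 19.29037815] [-0.41302452  1.3821082   0.0313369 ] 21.275 52.19354550971575 [ 0.0034  0.0012 -0.    ]
```

```bash
python3 - <<'E'
from h import *
im=snapshot("scene")[:,:,::-1].copy(); h=cv2.cvtColor(im,cv2.COLOR_BGR2HSV); m=cv2.inRange(h,(4,180,50),(20,255,255)); m[:,:340]=0;m[:,410:]=0;m[:200]=0
ys=[(v,*np.where(m[v])[0][[0,-1]]) for v in range(210,255) if m[v].sum()>1500]; print(ys[-14:], ys[0])
for rim in(31,35,42):
    P=np.array([proj("scene",(482.3+46*np.cos(t),118+46*np.sin(t),rim)) for t in np.linspace(-1.5,1.5,61)]); print(rim,P[:,1].max().round(1),P[:,0].min().round(1),P[:,0].max().round(1))
o=get_obs(); print(o["force"],o["tool_pos"])
cv2.imwrite("pics/s12.png",im)
E
```

```text
[(234, np.int64(353), np.int64(386)), (235, np.int64(353), np.int64(386)), (236, np.int64(353), np.int64(386)), (237, np.int64(353), np.int64(386)), (238, np.int64(353), np.int64(385)), (239, np.int64(353), np.int64(385)), (240, np.int64(353), np.int64(385)), (241, np.int64(354), np.int64(385)), (242, np.int64(354), np.int64(384)), (243, np.int64(355), np.int64(384)), (244, np.int64(356), np.int64(383)), (245, np.int64(358), np.int64(382)), (246, np.int64(360), np.int64(380)), (247, np.int64(362), np.int64(378))] (213, np.int64(363), np.int64(368))
31 249.3 352.0 387.0
35 248.1 352.0 387.1
42 245.8 352.1 387.3
[-6.71975896 -1.18553857 18.91577867] [482.36642106 117.86041371  71.35756918]
```

View pics/s12.png

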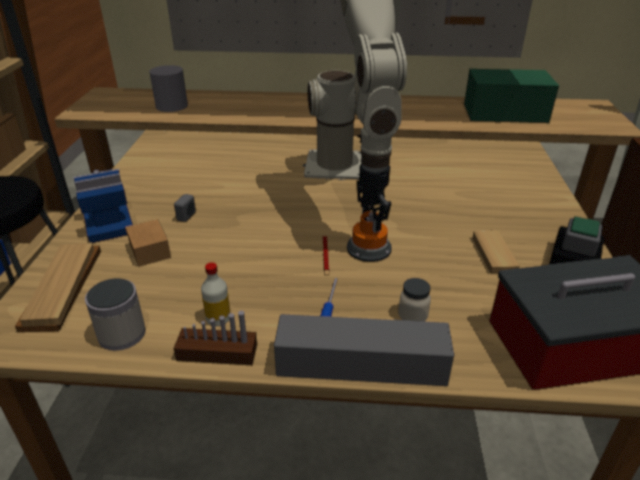

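The picture shows the shroud at (369,236) seated on the fixture with its front lower edge at row ~248 (~249 predicted for home). All the bystanders are in their original places. One last slightly firmer push, then a force check.

Request:
play_rows:
  slide:
    - [0.0005,-0.001,0.003]
    - [0.0005,-0.001,0.004]
    - [0.0005,-0.001,0.004]
    - [0.0005,-0.001,0.004]
    - [0.0005,-0.001,0.004]
    - [0.0005,-0.001,0.004]
  rot:
    - [0.002,0.001,0]
    - [0.002,0.001,0]
    - [0.002,0.001,0]
    - [0.002,0.001,0]
    - [0.002,0.001,0]
    - [0.002,0.001,0]
  gripper: [0.6,0.6,0.6,0.6,0.6,0.6]

```text
time: 22.08
tool_pos: [482.4, 117.8, 71.3]
tool_rot: [0.002, 0.506, 0.862, 0.002]
force: [-8.4, -2.1, 27.3]
opening: 51.8
```

```bash
python3 - <<'E'
from h import *
o,r=rm(); print(o["tool_pos"],o["force"],o["moment"],o["time"],o["opening"],level())
snapshot("scene");snapshot("top");o=get_obs(); print(o["tool_pos"],o["force"],o["time"])
E
```

```text
[482.38224777 117.83698975  71.30435926] [-8.40792488 -2.12330067 27.30774805] [-0.69317672  2.15086755  0.06301927] 22.075 51.84228109562931 [0.0051 0.0019 0.    ]
[482.39709468 117.85363379  71.31469206] [-8.88602265 -1.92068608 27.71945996] 22.175
```

```bash
python3 - <<'E'
from h import *
print(close_job()); o=get_obs(); print(o["force"],o["tool_pos"],o["time"])
E
```

```text
the job is handed in; nothing more can be done
None
the job is handed in; nothing more can be done
```

I tightened the chuck to its stop and pressed the shroud fully home. The job was handed in at about 22 s, still pressing at about 27 N; it reports no verdict.

**Chuck:** The first turn drifted a few millimetres off the axis. The torque stayed near 0.2 N·m, so that turn didn't show whether the sleeve had stopped. I gripped it again, centred, and the torque jumped to 1.47 N·m at once, so the sleeve was at its stop. The white stripe had moved about 79–80° clockwise and didn't move on the second try, and the top view showed the jaws closed on the bit. Reading the stripe against the fixture's yaw gave about 1.53 rad, more than the 1.4 rad stop. I put that down to a few degrees of pixel error.

**Shroud:** It stopped on the balls at about 13 N, then dropped to a tool height of 71.4 mm, against about 71.2 mm expected when home. Pushing from 14 N up to 27 N moved it only 0.1 mm further, so it had bottomed. Tool tilt was about 0.005 rad. The camera put the rim about 0–3 mm above home height, too coarse to confirm it alone.

**What disagreed:** A sideways force of about 8–9 N remained, so the grip is probably a millimetre or two off centre. The top-camera fit of the lifted shroud also differed from the tool position by about 5 mm. I relied on the scene camera and the contact forces for that.

**Other items:** In the scene picture taken just before the final push, the bystanders I could see had not moved.

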